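# Stack an empty bin half-turned on the full one and send it under the light

### The arm

A 6-joint arm with a two-finger parallel gripper is mounted at the origin on a cart in front of the work surface, level with it; the furniture and walls round the work are solid. World frame = base frame: x ahead of the robot, y to its left, z up, the work surface at z = 0. Lengths are in mm, angles in rad, forces in N, time in s.
With the tool pointing down it reaches from about 275 to 750 mm from the base axis. Payload 10.2 kg.
Tool frame: the origin (TCP) lies at the centre of the arm's flange, where the gripper is bolted on; the fingertips stand 166 mm ahead of it and the grasp point (between the pads) lies 147 mm ahead of it; z points along the fingers, y is the line along which they close (so a half turn about z gives the same grasp; the last joint's range is limited). The gripper opens to 88 mm and grips with 3 to 60 N. Pads are 18 mm wide; open, the fingers measure 123 mm over their backs; the gripper's body (75 mm by 187 mm) begins 45 mm behind the grasp point.
Start: joints at [0.959, 0.313, 1.498, -0, 1.331, -0.223], TCP at [199.03, 485.818, 404.72] pointing down, gripper open.
Joint ranges: [-2.94, 2.94], [-0.97, 2.17], [0.19, 2.56], [-1.23, 4.37], [0.02, 3.11], [-2.88, 2.88]. Speed limits (rad/s): [2.39, 2.39, 3.01, 3.14, 3.14, 3.14].

### API

Orientations are given as a unit quaternion [w, x, y, z].
In Python, from cell import manip gives the robot as it stands. The module is installed in compiled form; this text tells all that it offers. Calls block until the motion is done:
- manip.movep(position, orientation): joint-space move of the TCP to a pose.
- manip.servo_line(position, rate=150, rot=None, force_limit=None): straight line of the TCP; rot=None keeps the orientation; rate is the mean speed in mm/s. With force_limit (N) it stops when the force on the tool has changed by that much, and returns True; else False.
- manip.movej(angles): joint-space move.
- manip.grip(opening, grip_force=None): finger opening in mm; grip_force is the grip in N (None keeps the last); returns when the fingers have stopped.
- manip.dwell(seconds).
- manip.ik(position, orientation): joint angles nearest the present ones, or None.
- manip.camera(name): name is "scene" or "top"; returns a dict with "frame" (400x640x3 uint8, red, green, blue), "camera_matrix" (3x3 intrinsics, pixels), "extrinsics" (4x4, takes a point from world to camera coordinates). Camera axes: x right, y up, looking along -z (the intrinsics and any distortion apply to the point x, -y, -z); pixel columns grow to the right and rows downward; lengths in mm; the calibration is good to about 2 mm. A picture is of the moment at which its call begins. There is no depth.
A pose or a line that the arm cannot do raises manip.Unreachable and nothing moves.
- manip.job_done(): hands the job in; it is judged then, once.
Trained networks look in the newest picture that a camera, given by its name, has taken for a name from the list of things; names that differ only in an ending like _2 or _b are one class to them, and where a whole thing is asked for, a point or a joint stands for the part that bears it (a point fixed in the world has none). Each returns a list of dicts, best first, with "p" (0 to 1); they miss things now and then, are a little off and sometimes report something else, mostly with a low value. They report only what shows in the picture. A call takes as long as a camera call. They do not tell look-alikes from the thing itself.
- manip.silhouettes(thing, camera): "mask" (400x640 bool, what is visible of it).
- manip.mark_of(thing, camera): "at" ([x, y, z] in mm, in world coordinates, good to about 4 mm: a listed point, or the origin of a listed thing).
Readings, each from a call of its own:
- manip.get_clock(): time.
- manip.get_joint_pos(): joint angles.
- manip.get_joint_velocities(): joint speeds.
- manip.get_effort(): joint torques, N m.
- manip.get_eef_pos(): TCP position.
- manip.get_tool_rot(): TCP orientation.
- manip.get_contact_force(): force on the tool from outside, world axes, zero at the start.
- manip.get_torque(): the same for the moment, N m.
- manip.get_finger_gap(): finger opening in mm.
- manip.get_grip_force(): force on a finger pad.
Only numpy, scipy, OpenCV 4.12 (cv2) and the standard library are available. Lean on these libraries where they do the work, as an engineer would, in place of code of your own. Each camera call takes 0.05 s, during which the arm holds its last target. There are 200 camera calls.

### The job

Lift the upper of the two nested empty bins out of the lower one, which stays where it stands, and set it on the filled bin on the carrier, turned so that the yellow ends are at opposite ends and it rests level on the ledges instead of nesting. Let go of it, then push the carrier with its two bins along the rail until it is fully home against the end stop under the light. Leave the other things on the bench alone.

Things in the scene. Friction and masses are not known exactly. Their poses are not given: they have to be found in the camera images.
- top_bin_centre (a point): Centre of the upper of two nested empty bins on the bench, the one to move; 24 mm above its underside, 44 mm above the bench at the start; z up, y along its length to its yellow end. Blue plastic, one yellow end, 0.14 kg, 48 mm high. Rim band: the top 20 mm, upright, 56 mm across x, 150 mm along y; pinch it there across x at mid-length. Below the band the sides taper to 36 x 130 mm.
- top_bin_yellow (a point): Point on the outside of the moved bin's yellow end, 38 mm above its underside, 75 mm from its centre along its y.
- top_bin: The same bin; origin at the centre of its underside. Set in a bin with yellow ends the same way it nests and stands 20 mm above that bin, with 2 mm side play; its band then begins straight above the other's equally wide band, so pinch only the top 20 mm. Set in the other way round, its floor rests on four ledges, 28 mm above that bin, with 7 mm play each way.
- low_bin_centre (a point): The lower bin of the nested pair, same shape but grey with a yellow end, loose on the bench; it stays. Centre, 24 mm above its underside; axes as for the upper bin.
- low_bin: The lower, grey empty bin as a whole; origin at the centre of its underside.
- carrier_bin_centre (a point): Centre of the filled bin, same shape, fixed on the carrier; 24 mm above its underside, 62 mm above the bench; z up, y along its length to its yellow end, x across it and along the rail away from the robot (the way to push). The brass parts in it stay below its four ledges, whose tops are 28 mm above its underside, along its long walls.
- carrier (a joint): How far the carrier stands along its rail, in m: 0 to 0.012 at the start station, 0.185 home against the end stop under the light. It slides with a few newtons of friction and stays where it is left.
- push_plate (a point): Middle of the robot-side face of the carrier's upright green push plate, 70 mm wide, 36 mm high; 50 mm above the bench, 45 mm before the filled bin's centre. Axes as the filled bin's; push along +x. When home this face is 5 mm in under the light, so the tool must lean back towards the robot, 30 to 45 degrees from vertical, to reach it.
- light_front (a point): Middle of the lower front edge of the white box-shaped light that overhangs the far end of the rail, 156 mm above the bench, fixed to the rail base. The light is 170 mm wide across the rail, 55 mm high and extends 125 mm from here away from the robot. The finished stack, 114 mm above the bench, passes below it.
- eye_loupe: Black eye loupe, 37 mm wide, 32 mm high, on the bench near the robot; a bystander. Origin under its centre.
- movement_holder: Small metal movement holder, 34 x 61 x 10 mm, on the robot's side of the nested bins; a bystander. Origin under its centre.
- dust_blower: Black rubber dust blower, 50 mm wide, 85 mm high, behind the nested bins; a bystander. Origin under its centre.
There are look-alikes about, which are no part of the job. Of the things that look like the top_bin, the smaller one is meant.

How it is judged:
By the outcome, as a careful person would: the job done as asked, in the order asked, and still so for the second after the job is handed in, with the robot touching nothing.
It also fails if it takes over 64 s, if anything falls off the work surface, if the arm or the gripper's body presses on something with over 40 N, if the wrist force passes 120 N, or if a joint passes its speed limit or range.

## Working session

There is one attempt and no reset: what is moved stays moved. The work goes in short steps, each a Python script; the robot and the scene stay as the last script left them, time stands still between calls to the robot, and variables do not carry over. Pictures are saved under pics/ and viewed, at most 10 in all, crops included, and the job is handed in when it is done.

```bash
mkdir -p pics
cat > a.py <<'E'
from cell import manip
import cv2, numpy as np
def snap(c,name):
    d=manip.camera(c); cv2.imwrite(f"pics/{name}.png",d["frame"][:,:,::-1]); return d
def proj(d,p):
    q=d["extrinsics"]@np.r_[p,1]; v=d["camera_matrix"]@[q[0],-q[1],-q[2]]; return v[:2]/v[2]
E
python3 - <<'E'
from a import *
for c in("scene","top"):
    d=snap(c,c+"0"); print(c,d["camera_matrix"].round(1).tolist(),d["extrinsics"].round(3).tolist(),[k for k in d])
    for t in("top_bin_centre","top_bin_yellow","top_bin","low_bin_centre","carrier_bin_centre","push_plate","light_front","eye_loupe","movement_holder","dust_blower","carrier"):
        try:
            for r in manip.mark_of(t,c): print(t,round(r["p"],2),np.round(r["at"],1),proj(d,r["at"]).round())
        except Exception as e: print(t,e)
E
```

```text
scene [[442.3, 0.0, 319.6], [0.0, 442.3, 201.5], [0.0, 0.0, 1.0]] [[0.513, -0.858, 0.02, -617.654], [0.469, 0.3, 0.83, -217.553], [-0.718, -0.417, 0.557, -878.27], [0.0, 0.0, 0.0, 1.0]] ['frame', 'camera_matrix', 'extrinsics']
top_bin_centre 0.68 [ 453.9 -715.8   30.8] [434. 298.]
top_bin_centre 0.6 [ 534.  -433.2   46.4] [332. 226.]
top_bin_centre 0.21 [ 3.705e+02 -4.190e+02 -4.000e-01] [289. 279.]
top_bin_yellow 0.91 [ 606.  -398.7   58.1] [334. 203.]
top_bin_yellow 0.68 [ 371.5 -770.1   51.6] [450. 330.]
top_bin 0.89 [ 535.3 -434.8   19.1] [332. 235.]
top_bin 0.76 [ 451.8 -710.8    2.8] [429. 307.]
low_bin_centre 0.52 [ 534.6 -433.1   23.2] [332. 234.]
carrier_bin_centre 0.89 [ 451.9 -202.3   61.3] [234. 208.]
carrier_bin_centre 0.7 [ 533.8 -436.1   25.7] [332. 233.]
push_plate 0.6 [ 409.  -192.3   51.1] [219. 219.]
light_front 0.79 [ 586.5 -222.1  159.3] [271. 153.]
eye_loupe 0.71 [ 370.2 -420.2   -0.6] [289. 279.]
eye_loupe 0.57 [ 537.7 -438.     4.9] [334. 239.]
eye_loupe 0.51 [ 355.8 -336.4   -1.2] [254. 269.]
movement_holder 0.85 [ 371.1 -419.8   -2.2] [289. 279.]
dust_blower
[... 598 characters left out ...]
171.]
top_bin_yellow 0.56 [ 369.1 -763.    56.8] [439. 254.]
top_bin 0.83 [ 533.7 -432.7   18. ] [322. 198.]
top_bin 0.77 [ 4.592e+02 -7.134e+02  7.000e-01] [416. 225.]
push_plate 0.65 [ 412.9 -191.7   48.4] [237. 236.]
light_front 0.6 [ 589.6 -220.6  154.8] [244. 166.]
light_front 0.57 [ 354.2 -336.1   -4.5] [288. 259.]
eye_loupe 0.66 [ 352.5 -339.    -2.1] [289. 259.]
movement_holder 0.64 [ 371.2 -420.6    3.2] [317. 253.]
dust_blower 0.5 [ 666.6 -416.4    2.6] [317. 156.]
dust_blower 0.25 [ 604.3 -402.    55.4] [312. 171.]
carrier it knows: carrier_bin_centre, dust_blower, eye_loupe, light_front, low_bin, low_bin_centre, movement_holder, push_plate, top_bin, top_bin_centre, top_bin_yellow
```

View pics/scene0.png

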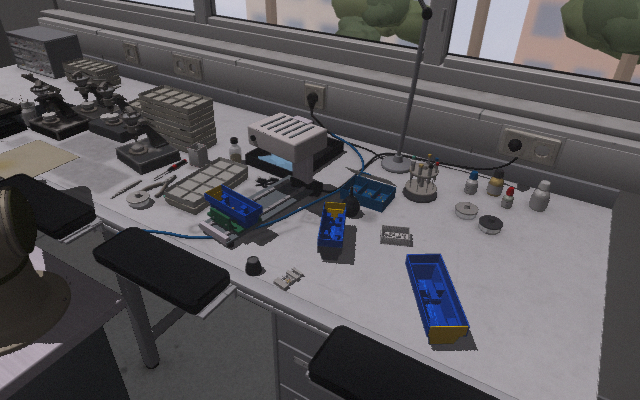

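View pics/top0.png

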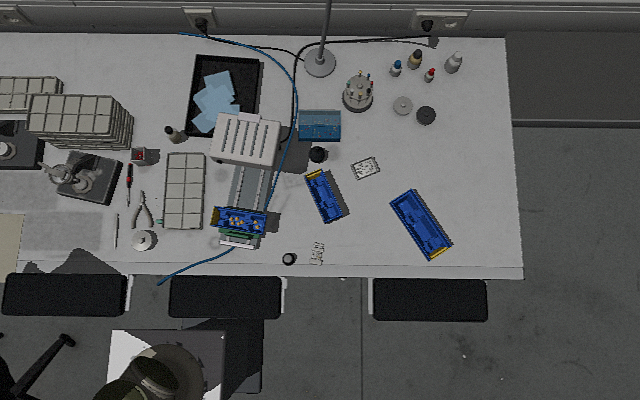

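Things that could be taken for the top bin, by top-view pixel: the small blue nested bin (325,196), the larger blue bin (420,225), the filled carrier bin (240,218) and the blue tray (320,125). I choose the small one at (325,196), which has its yellow end at (312,171). Next is a close crop with the projected rims drawn on it.

```bash
cat > b.py <<'E'
from a import *
def rect(d,c,yaw,z,w=56,l=150):
    X=np.array([np.sin(yaw),-np.cos(yaw)]);Y=np.array([np.cos(yaw),np.sin(yaw)])
    return np.array([proj(d,np.r_[np.array(c)+a*w/2*X+b*l/2*Y,z]) for a,b in((1,1),(1,-1),(-1,-1),(-1,1))])
def overlay(d,rs,box,name,k):
    x0,y0,x1,y1=box; im=cv2.resize(d["frame"][y0:y1,x0:x1,::-1],None,fx=k,fy=k,interpolation=cv2.INTER_CUBIC)
    for r in rs: cv2.polylines(im,[np.int32((r-[x0,y0]+.5)*k*16)],True,(0,0,255),1,cv2.LINE_AA,4)
    return im
E
python3 - <<'E'
from b import *
ims=[]
for c,boxes in(("top",((200,190,280,255),(285,160,365,225))),("scene",((190,175,270,240),(295,190,375,255)))):
    d=manip.camera(c)
    rs=[rect(d,(533.8,-433.8),np.radians(24.6),68),rect(d,(454,-200),np.radians(80.6),86)]
    ims.append(np.hstack([overlay(d,rs,b,"",4.6) for b in boxes]))
    for t in("carrier_bin_centre","low_bin_centre","push_plate","top_bin_centre","light_front"):
        for r in manip.mark_of(t,c): print(c,t,round(r["p"],2),np.round(r["at"],1))
cv2.imwrite("pics/crop1.png",np.vstack(ims)[:598])
E
```

```text
top carrier_bin_centre 0.68 [ 453.7 -199.8   61. ]
top push_plate 0.77 [ 410.2 -194.    47.5]
top push_plate 0.63 [ 534.1 -431.3   17.5]
top top_bin_centre 0.86 [ 453.1 -711.3   28.7]
top top_bin_centre 0.84 [ 535.6 -435.5   45.3]
top top_bin_centre 0.18 [ 450.5 -199.1   58.9]
top light_front 0.58 [ 588.  -220.6  156.5]
scene carrier_bin_centre 0.9 [ 453.  -197.9   63. ]
scene low_bin_centre 0.8 [ 533.9 -435.9   23.8]
scene push_plate 0.79 [ 408.3 -192.6   55.3]
scene push_plate 0.19 [ 531.  -432.2   44.9]
scene top_bin_centre 0.79 [ 532.9 -435.6   44.8]
scene top_bin_centre 0.69 [ 456.3 -711.5   31.4]
scene light_front 0.95 [ 587.7 -223.3  158.3]
```

View pics/crop1.png

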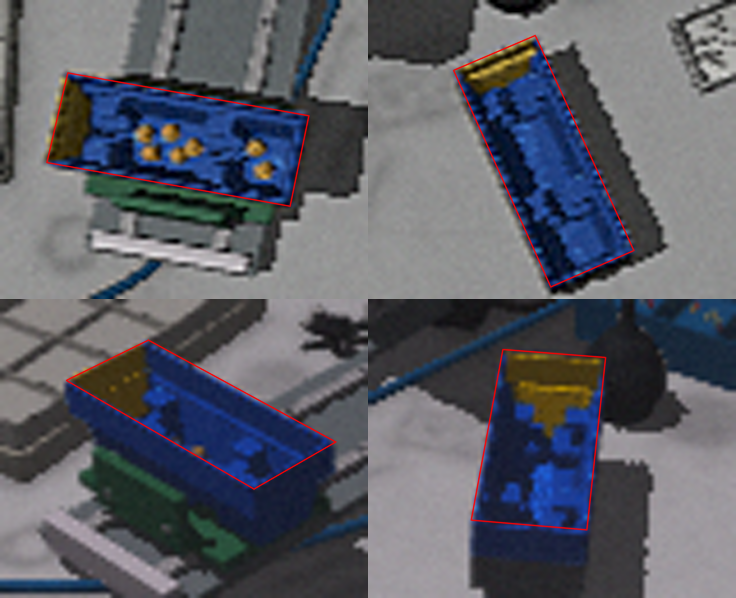

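The overlay fits both rims to about 1 mm. The nested bin is confirmed, with its yellow end up and left at about (310,170) in the top view. The filled bin's yellow end is on the left at about (212,212). Next I check IK.

```bash
cat >> b.py <<'E'
from scipy.spatial.transform import Rotation as R
def down(a,lean=0,axis=None):
    y=np.array([np.cos(a),np.sin(a),0]);z=np.array([0,0,-1.]);r=R.from_matrix(np.c_[np.cross(y,z),y,z])
    if lean: r=R.from_rotvec(np.array(axis)*lean)*r
    q=r.as_quat(); return q[[3,0,1,2]]
PK=np.array([533.8,-434.2]);PL=np.array([453.7,-199.7]);YP=np.radians(24.6);YC=np.radians(80.6)
RX=np.array([np.sin(YC),-np.cos(YC),0]);RY=np.array([np.cos(YC),np.sin(YC),0])
E
python3 - <<'E'
from b import *
for k in(0,np.pi):
    for n,p in(("pick",[*PK,216]),("pickhi",[*PK,330])):
        q=manip.ik(p,down(YP-np.pi/2+k)); print(n,k,None if q is None else np.round(q,2))
    for n,p in(("place",[*PL,262]),("placehi",[*PL,330])):
        q=manip.ik(p,down(YC+np.pi/2+k)); print(n,k,None if q is None else np.round(q,2))
# push: tool z leans forward under light: z = fwd*sin+down*cos
PP=np.array([410,-193,50.])
for L in(35,42):
  for s in(0,182):
    for k in(0,np.pi/2,np.pi,-np.pi/2):
        r=down(YC+k,np.radians(-L),RY); z=R.from_quat(r[[1,2,3,0]]).apply([0,0,1])
        tip=PP+RX*s-RX*0; q=manip.ik(tip-166*z,r); print(L,s,round(k,1),z.round(2),None if q is None else np.round(q,2))
E
```

```text
pick 0 [-0.85  0.85  1.13 -0.    1.16  0.29]
pickhi 0 [-0.85  0.74  1.02 -0.    1.38  0.29]
place 0 [-0.65  0.42  1.76 -0.    0.96  2.65]
placehi 0 [-0.65  0.32  1.69 -0.    1.13  2.65]
pick 3.141592653589793 [-0.85  0.85  1.13 -0.    1.16 -2.85]
pickhi 3.141592653589793 [-0.85  0.74  1.02 -0.    1.38 -2.85]
place 3.141592653589793 [-0.65  0.42  1.76 -0.    0.96 -0.49]
placehi 3.141592653589793 [-0.65  0.32  1.69 -0.    1.13 -0.49]
35 0 0 [ 0.57 -0.09 -0.82] [-0.94  0.31  2.31  1.46  0.41  2.59]
35 0 1.6 [ 0.57 -0.09 -0.82] [-0.94  0.31  2.31  1.46  0.41  1.02]
35 0 3.1 [ 0.57 -0.09 -0.82] [-0.94  0.31  2.31  1.46  0.41 -0.56]
35 0 -1.6 [ 0.57 -0.09 -0.82] [-0.94  0.31  2.31  1.46  0.41 -2.13]
35 182 0 [ 0.57 -0.09 -0.82] None
35 182 1.6 [ 0.57 -0.09 -0.82] [-0.66  0.57  1.83  0.97  0.33  1.78]
35 182 3.1 [ 0.57 -0.09 -0.82] [-0.66  0.57  1.83  0.97  0.33  0.21]
35 182 -1.6 [ 0.57 -0.09 -0.82] [-0.66  0.57  1.83  0.97  0.33 -1.36]
42 0 0 [ 0.66 -0.11 -0.74] [-0.99  0.35  2.38  1.8   0.53  2.19]
42 0 1.6 [ 0.66 -0.11 -0.74] [-0.99  0.35  2.38  1.8   0.53  0.62]
42 0 3.1 [ 0.66 -0.11 -0.74] [-0.99  0.35  2.38  1.8   0.53 -0.95]
42 0 -1.6 [ 0.66 -0.11 -0.74] [-0.99  0.35  2.38  1.8   0.53 -2.52]
42 182 0 [ 0.66 -0.11 -0.74] [-0.68  0.57  1.9   1.56  0.34  2.76]
42 182 1.6 [ 0.66 -0.11 -0.74] [-0.68  0.57  1.9   1.56  0.34  1.19]
42 182 3.1 [ 0.66 -0.11 -0.74] [-0.68  0.57  1.9   1.56  0.34 -0.38]
42 182 -1.6 [ 0.66 -0.11 -0.74] [-0.68  0.57  1.9   1.56  0.34 -1.95]
```

Run:
```python
from b import *
j=np.array(manip.get_joint_pos()); j[0]=-0.85; j[5]=0.29; manip.movej(j)
o=down(YP-np.pi/2)
manip.movep([*PK,300],o)
print(manip.servo_line([*PK,216],rate=100,force_limit=15), manip.get_eef_pos())
manip.grip(50,20); print(manip.get_finger_gap(),manip.get_grip_force(),manip.get_contact_force())
manip.servo_line([*PK,246],rate=50); manip.servo_line([*PK,320],rate=150)
print(manip.get_finger_gap(),manip.get_contact_force(),manip.get_clock())
ims=[]
for c,b in(("top",(270,140,370,240)),("scene",(280,130,380,260))):
    d=manip.camera(c); ims.append(cv2.resize(overlay(d,[rect(d,PK,YP,48)],b,"",4),(400,500)))
    for r in manip.mark_of("low_bin_centre",c)+manip.mark_of("top_bin_yellow",c): print(c,round(r["p"],2),np.round(r["at"],1))
cv2.imwrite("pics/lift.png",np.hstack(ims))
```

```text
False [ 533.91787351 -434.32915297  216.84535095]
55.67184844870407 19.99410705466289 [ 0.47895861 -0.46957811  1.43957051]
55.81776343797979 [-0.1730144   0.85311447 -0.76611818] 8.375
top 0.73 [ 532.3 -435.9   24.7]
top 0.46 [ 371.9 -418.1    1.2]
top 0.75 [ 369.3 -766.6   57.9]
scene 0.77 [ 536.8 -434.3   24.8]
scene 0.73 [ 603.9 -400.7  159.5]
scene 0.71 [ 369.8 -770.2   51.1]
```

View pics/lift.png

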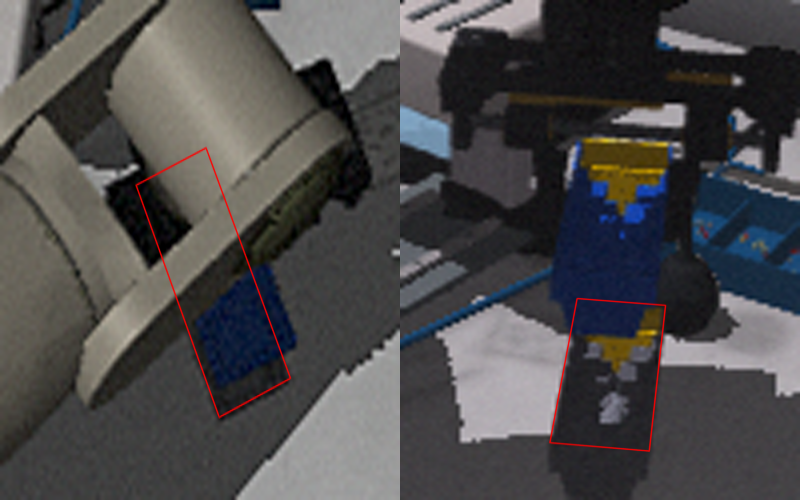

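The upper bin is held level in the gripper, with its yellow end at scene crop (625,155). The grey lower bin is still inside its predicted outline. Now I place it.

Run:
```python
from b import *
o=down(YC+np.pi/2)
manip.movep([*PL,345],o); print(np.round(manip.get_joint_pos(),2),np.round(manip.get_eef_pos(),1))
manip.servo_line([*PL,285],rate=120); manip.dwell(.2); f0=manip.get_contact_force()
print(manip.servo_line([*PL,259],rate=30,force_limit=5),np.round(manip.get_eef_pos(),1),np.round(f0,1),np.round(manip.get_contact_force(),1),manip.get_torque(),manip.get_clock())
ims=[]
for c,b in(("top",(190,180,290,260)),("scene",(180,150,280,230))):
    d=manip.camera(c); ims.append(overlay(d,[rect(d,PL,YC,114)],b,"",4))
cv2.imwrite("pics/place.png",np.hstack(ims))
```

```text
[-0.65  0.31  1.67 -0.    1.16  2.65] [ 453.8 -199.9  345. ]
True [ 453.7 -199.7  261.9] [ 0.   0.7 -1.1] [0.6 0.5 4. ] [ 0.2376896   0.08210658 -0.00985649] 12.2833
```

View pics/place.png

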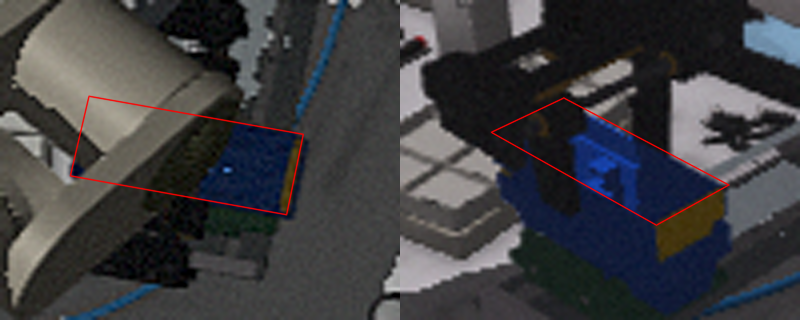

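Contact came at the ledge height: TCP at 261.9 against about 262 expected. The rim matches the predicted outline, with the moved bin's yellow end on the right at scene crop (690,225), opposite the filled bin's. I release it, check it, and check the push path.

```bash
cat >> b.py <<'E'
L=np.radians(43)
OP=down(YC+np.pi,-L,RY); ZP=R.from_quat(OP[[1,2,3,0]]).apply([0,0,1])
FACE=np.r_[PL,0]-45*RX
def tcp(s,z):  # contact edge at distance s along rail from the start face
    t=FACE+RX*(s-9*np.cos(L)); t[2]=z; return t-166*ZP
E
python3 - <<'E'
from b import *
manip.grip(86); manip.dwell(.2)
manip.servo_line([*PL,345],rate=150)
manip.grip(0)
for p in(tcp(-70,230),tcp(-40,48),tcp(0,48),tcp(100,48),tcp(190,48)):
    q=manip.ik(p,OP); print(p.round(),None if q is None else np.round(q,2))
lf=np.array([588,-221.7,0]); print("face start",FACE,"travel",(lf-FACE)@RX+5, "lat",(lf-FACE)@RY)
manip.movep(tcp(-70,230),OP); print(manip.get_finger_gap(),manip.get_clock())
ims=[]
for c,b in(("top",(190,180,290,260)),("scene",(180,150,280,230))):
    d=manip.camera(c); ims.append(overlay(d,[rect(d,PL,YC,114)],b,"",4))
    for t in("top_bin_yellow","top_bin_centre","push_plate"):
        for r in manip.mark_of(t,c): print(c,t,round(r["p"],2),np.round(r["at"],1))
cv2.imwrite("pics/place2.png",np.hstack(ims))
E
```

```text
[ 222. -161.  351.] [-1.28 -0.35  2.35  0.85  0.95  0.01]
[ 252. -166.  169.] [-1.15  0.31  2.51  1.79  0.62 -1.1 ]
[ 291. -173.  169.] [-1.02  0.35  2.41  1.84  0.57 -1.02]
[ 390. -189.  169.] [-0.8   0.47  2.15  1.83  0.44 -0.79]
[ 479. -204.  169.] [-0.68  0.58  1.91  1.64  0.35 -0.47]
face start [ 409.30425273 -192.3503317     0.        ] travel 186.08981247313167 lat 0.23008917369656245
0.798759534950704 17.4333
top top_bin_yellow 0.91 [ 367.7 -765.6   55.4]
top top_bin_yellow 0.75 [ 443.6 -275.9  103.5]
top top_bin_centre 0.62 [ 452.3 -711.    28.5]
top top_bin_centre 0.61 [ 452.1 -200.8   91.7]
top push_plate 0.71 [ 411.9 -191.1   46.6]
scene top_bin_yellow 0.92 [ 443.2 -273.7  103.6]
scene top_bin_yellow 0.63 [ 371.6 -771.7   50.7]
scene top_bin_centre 0.97 [ 450.6 -199.6   90.2]
scene top_bin_centre 0.85 [ 453.4 -714.4   32.2]
scene push_plate 0.67 [ 411.5 -191.6   53.3]
```

View pics/place2.png

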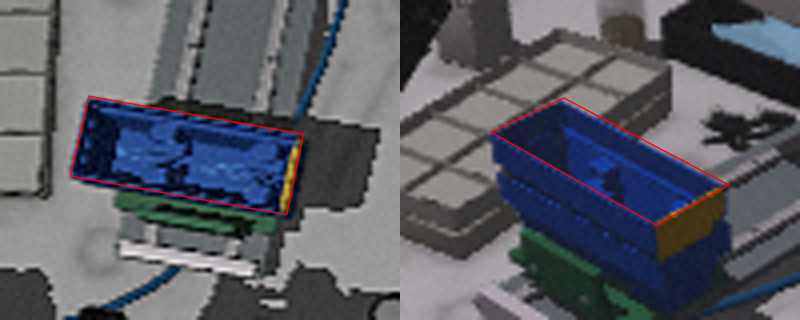

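The moved bin sits level at centre z of about 91, with its yellow end on the right at top crop (292,170), inside the outline. Now I push.

Run:
```python
from b import *
def st(m,r=None):
    p=np.array(manip.get_eef_pos()); print(m,r,"s=%.1f"%((p-tcp(0,48))@RX),np.round(p,1),np.round(manip.get_contact_force(),1),round(manip.get_clock(),2),flush=True)
manip.servo_line(tcp(-45,48),rate=150); manip.dwell(.2); st("down")
r=manip.servo_line(tcp(10,48),rate=40,force_limit=2); st("contact",r)
r=manip.servo_line(tcp(170,48),rate=60,force_limit=20); st("push",r)
if not r:
    r=manip.servo_line(tcp(195,48),rate=25,force_limit=15); st("home",r)
ims=[]
for c,b in(("top",(180,100,320,240)),("scene",(200,90,340,230))):
    d=manip.camera(c); ims.append(overlay(d,[],b,"",2.8))
cv2.imwrite("pics/push.png",np.hstack(ims))
```

```text
down None s=-45.0 [ 246.7 -165.5  169.7] [-0.9  1.7 -0.9] 19.41
contact True s=2.0 [ 293.1 -173.   169.3] [-0.6 -0.1 -1.1] 20.48
push False s=170.0 [ 458.8 -200.6  169.4] [-2.5  2.6 -0.5] 23.43
home True s=186.6 [ 475.3 -203.   169. ] [-9.6  1.9  8.2] 24.13
```

View pics/push.png

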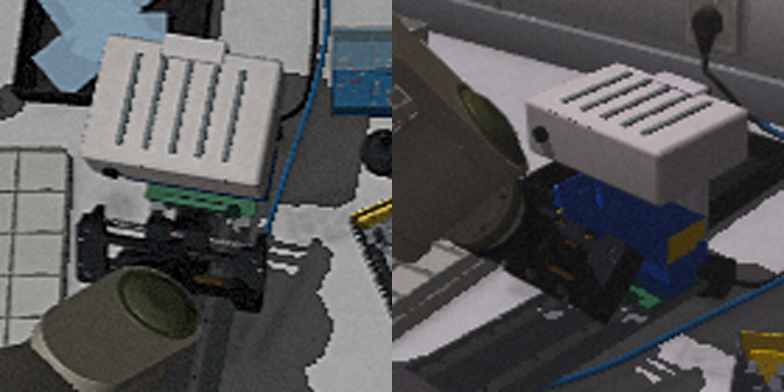

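The carrier stopped at s = 186.6, which matches the expected home position (about 186). I press once more to confirm the stop is solid, then retreat and check.

Run:
```python
from b import *
def st(m,r=None):
    p=np.array(manip.get_eef_pos()); print(m,r,"s=%.1f"%((p-tcp(0,48))@RX),np.round(p,1),np.round(manip.get_contact_force(),1),round(manip.get_clock(),2),flush=True)
st("now")
r=manip.servo_line(tcp(194,48),rate=20,force_limit=18); st("press",r)
manip.servo_line(tcp(120,48),rate=60)
manip.servo_line(tcp(-40,60),rate=150)
manip.servo_line(tcp(-70,230),rate=150); st("back")
ims=[]
for c,b in(("top",(180,100,320,240)),("scene",(200,90,340,230))):
    d=manip.camera(c); ims.append(overlay(d,[rect(d,PL+183.5*RX[:2],YC,114)],b,"",2.8))
    for t in("top_bin_yellow","top_bin_centre","push_plate","low_bin_centre","light_front"):
        for q in manip.mark_of(t,c): print(c,t,round(q["p"],2),np.round(q["at"],1), "s=%.1f"%((q["at"]-FACE)@RX))
cv2.imwrite("pics/end.png",np.hstack(ims))
```

```text
now None s=186.6 [ 475.2 -203.   169. ] [-9.1  1.3  6.6] 24.23
press True s=187.0 [ 475.6 -202.9  169. ] [-11.7   2.6   8.6] 24.47
back None s=-69.9 [ 222.1 -161.3  350.8] [0.2 1.  0.1] 28.24
top top_bin_yellow 0.82 [ 368.6 -770.3   56.4] s=54.2
top top_bin_centre 0.95 [ 451.2 -712.3   34.4] s=126.3
top top_bin_centre 0.36 [ 636.  -226.4   59.6] s=229.2
top top_bin_centre 0.34 [ 531.9 -435.8   23.4] s=160.7
top push_plate 0.72 [ 591.9 -220.8   49.1] s=184.8
top low_bin_centre 0.71 [ 532.4 -434.2   23.5] s=160.9
top light_front 0.6 [ 586.2 -220.1  157.6] s=179.1
scene top_bin_yellow 0.71 [ 625.6 -297.8  104.8] s=230.6
scene top_bin_yellow 0.71 [ 370.9 -771.6   50. ] s=56.7
scene top_bin_centre 0.73 [ 457.7 -713.8   30.8] s=132.9
scene top_bin_centre 0.68 [ 637.1 -227.1   89.7] s=230.4
scene push_plate 0.87 [ 590.6 -222.9   53.1] s=183.9
scene push_plate 0.56 [ 6.715e+02 -4.109e+02 -1.000e-01] s=294.4
scene low_bin_centre 0.93 [ 538.3 -433.5   23.8] s=166.6
scene light_front 0.87 [ 589.3 -221.3  161.1] s=182.3
```

View pics/end.png

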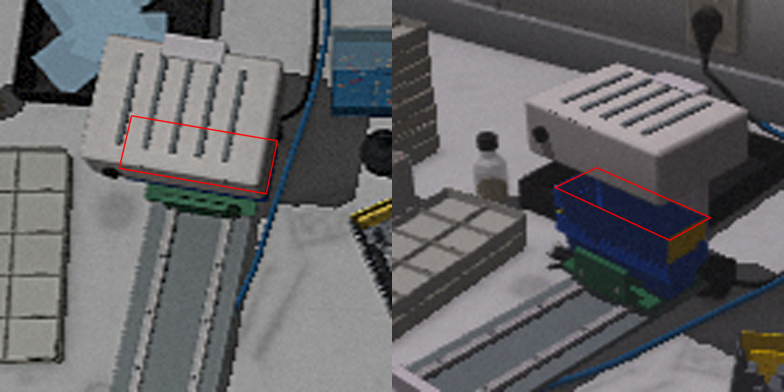

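```bash
python3 -c "
from cell import manip
manip.dwell(.3); print(manip.job_done())"
```

```text
the job is handed in; nothing more can be done
None
```

The upper bin now rests level on the filled bin with the yellow ends opposite. The carrier is against its end stop under the light, the grey bin is still in place, and the job was handed in about 29 s into the 64 s limit.

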